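# Gauge a bushing on the pin carousel, index it to the pointer and hold

## Task

Slide the brass bushing all the way down onto the thickest of the three gauge pins on the turntable that its bore will go over, and let go of it. Then grip the turntable's black hub handle, turn the table until the pin with the bushing lines up squarely with the fixed pointer on the base, and finish still gripping the handle there, at rest: a spring turns the table away if it is released. Leave the nut, the tape roll and the grease tin where they are.

Things in the scene. Friction and masses are not known exactly. Their poses are not given: they have to be found in the camera images.
- bushing_center (a point): Centre (half-way up) of the loose brass bushing: a plain upright tube, outside diameter 32 mm, bore 19 mm, 36 mm tall, 75 to 155 g, standing on the bench with its bore (z axis) vertical. It goes over the 10 mm pin loosely, over the 16 mm pin with 1.5 mm of play on each side, and not over the 23 mm pin.
- pin_mid (a point): Top centre of the 16 mm gauge pin, one of three upright steel pins on the turntable, each 46 mm tall, 78 mm from its axis, 120 degrees apart. Top 6 mm tapers to 8 mm diameter. The deck, a steel disc of 190 mm diameter, has its top 36 mm above the bench, so pin tops are at 82 mm. With the bushing fully down, its centre is 28 mm below this point.
- pin_thick (a point): Top centre of the 23 mm gauge pin (46 mm tall, top tapering to 15 mm diameter).
- pin_thin (a point): Top centre of the 10 mm gauge pin (46 mm tall, top tapering to 4 mm diameter).
- hub_grip (a point): Centre of the grip bar of the black T-shaped hub handle; on the turntable's axis, 74 mm above the bench, turning with the table. Bar 56 mm long, 16 mm wide, 28 mm high, top 88 mm above the bench, underside 24 mm above the deck, on a 20 mm thick column. The bar's length (x axis) lies along the line from the axis to the 16 mm pin (pin at -x); grip across the 16 mm.
- turntable (a joint): Table angle, positive anticlockwise from above; 0 when the 16 mm pin is in line with the pointer. Starts at 0.75 to 1.35 (turn it clockwise); stops at -0.4 and 1.9. Friction 0.05 N m; a torsion spring of 0.12 N m/rad pulls towards 1.05, so the table stays where it starts but runs back to about 0.6 when let go at 0.
- pointer_tip (a point): Tip of the fixed pointer, a small dark steel finger on a post on the tongue of the round grey base (216 mm diameter, fixed to the bench); at deck height just off the deck's rim, 101 mm from the axis, on the side that more or less faces the robot. The pointer's post top is 39 mm above the bench.
- union_nut: Bystander: loose steel-grey union nut, 24x27x20 mm, origin at its underside.
- tape_roll: Bystander: loose roll of black tape lying flat, 58x56x19 mm, origin at its underside.
- grease_tin: Bystander: loose blue round grease tin with a pale lid, 68 mm diameter, 34 mm tall, origin at its underside.

How it is judged:
By the outcome, as a careful person would: the job done as asked, in the order asked, and still so for the second after the job is handed in, while the arm keeps its last pose, push and grip.
It also fails if it takes over 51 s, if anything falls off the work surface, if the arm or the gripper's body presses on something with over 40 N, if the wrist force passes 120 N, or if a joint passes its speed limit or range.

## Robot

A 7-joint arm with a two-finger parallel gripper is mounted at the origin on a cart in front of the work surface, level with it; the furniture and walls round the work are solid. World frame = base frame: x ahead of the robot, y to its left, z up, the work surface at z = 0. Lengths are in m, angles in rad, forces in N, time in s.
With the tool pointing down it reaches from about 0.4 to 0.85 m from the base axis. Payload 4.5 kg.
Tool frame: the origin (TCP) lies at the very end of the fingers, on their centre line; the grasp point (between the pads) lies 19 mm behind it (r.grip_depth is the distance from the TCP to the grasp point, in m); z points along the fingers, y is the line along which they close (so a half turn about z gives the same grasp; the last joint's range is limited). The gripper opens to 88 mm and grips with 3 to 60 N. Pads are 18 mm wide; open, the fingers measure 123 mm over their backs; the gripper's body (75 mm by 187 mm) begins 45 mm behind the grasp point.
Start: joints at [1.153, 0.689, -0.195, 1.565, 0.157, 0.902, -0.215], TCP at [0.273, -0.562, 0.239] pointing down, gripper open.
Joint ranges: [-3.01, 3.01], [-0.46, 2.08], [-1.47, 1.51], [0.13, 2.56], [-1, 4.14], [0.04, 2.09], [-2.66, 2.66]. Speed limits (rad/s): [2.57, 2.57, 3.14, 3.14, 3.14, 3.14, 3.14].

## Interface

Orientations are given as [roll, pitch, yaw] about the fixed x, y, z axes, in that order (R = Rz(yaw) Ry(pitch) Rx(roll)).
In Python, from station import r gives the robot as it stands. Calls block until the motion is done:
- r.movep(position, orientation): joint-space move of the TCP to a pose.
- r.servo_line(position, feed=0.15, rotation=None, guard=None): straight line of the TCP; rotation=None keeps the orientation; feed is the mean speed in m/s. With guard (N) it stops when the force on the tool has changed by that much, and returns True; else False.
- r.set_joints(angles): joint-space move.
- r.set_gripper(opening, grip_force=None): finger opening in m; grip_force is the grip in N (None keeps the last); returns when the fingers have stopped.
- r.hold(seconds).
- r.ik(position, orientation): joint angles nearest the present ones, or None.
- r.get_image(name): name is "side" or "top" or "wrist"; returns a dict with "frame" (480x640x3 uint8, blue, green, red), "camera_matrix" (3x3 intrinsics, pixels), "rvec" (rotation vector, rad) and "tvec" (3), from world to camera coordinates, as OpenCV has them. Camera axes: x right, y down, z forward; pixel columns grow to the right and rows downward; lengths in m; the calibration is good to about 2 mm. A picture is of the moment at which its call begins. There is no depth.
A pose or a line that the arm cannot do raises r.IKError and nothing moves.
- r.finish_job(): hands the job in; it is judged then, once.
Readings, each from a call of its own:
- r.get_time(): time.
- r.get_joint_pos(): joint angles.
- r.get_joint_vel(): joint speeds.
- r.get_effort(): joint torques, N m.
- r.get_ee_pos(): TCP position.
- r.get_ee_rot(): TCP orientation.
- r.get_wrist_force(): force on the tool from outside, world axes, zero at the start.
- r.get_moment(): the same for the moment, N m.
- r.get_opening(): finger opening in m.
- r.get_finger_force(): force on a finger pad.
Only numpy, scipy, OpenCV 4.12 (cv2) and the standard library are available. Lean on these libraries where they do the work, as an engineer would, in place of code of your own. Each camera call takes 0.05 s, during which the arm holds its last target. There are 200 camera calls.

## Working session

There is one attempt and no reset: what is moved stays moved. The work goes in short steps, each a Python script; the robot and the scene stay as the last script left them, time stands still between calls to the robot, and variables do not carry over. Pictures are saved under pics/ and viewed, at most 11 in all, crops included, and the job is handed in when it is done.

```bash
mkdir -p pics
python3 - <<'E'
from station import r
import cv2,pickle
d={}
for n in("top","side"):
    d[n]=r.get_image(n); cv2.imwrite(f"pics/{n}0.png",d[n]["frame"])
    print(n,d[n]["camera_matrix"].tolist(),d[n]["rvec"],d[n]["tvec"])
pickle.dump(d,open("d0.pkl","wb"))
print(r.get_time(),r.get_ee_rot(),r.grip_depth)
E
```

```text
top [[567.985340115063, 0.0, 325.8923431481372], [0.0, 567.985340115063, 238.99650451258128], [0.0, 0.0, 1.0]] [ 2.10389059 -2.15394664  0.18289865] [0.07034661 0.54230271 1.34071942]
side [[467.3899929803125, 0.0, 321.78675943732964], [0.0, 467.3899929803125, 239.26556563701223], [0.0, 0.0, 1.0]] [ 0.72942904 -2.2742229   1.4744352 ] [0.47296957 0.18995683 0.87707682]
0.1 [-3.13998767e+00  1.04779551e-04  4.51829893e-01] 0.0187
```

View pics/top0.png

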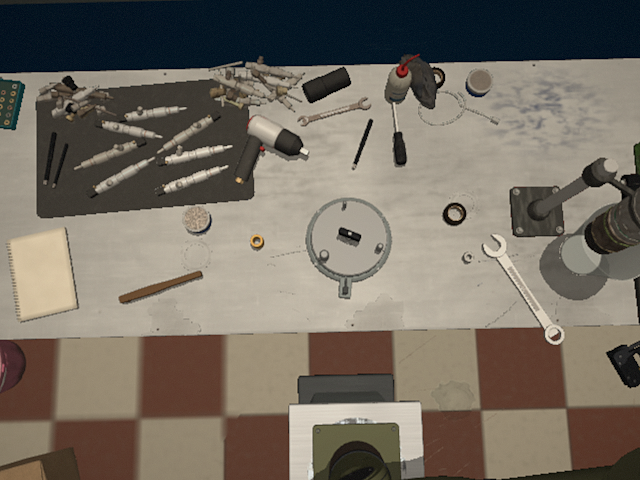

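View pics/side0.png

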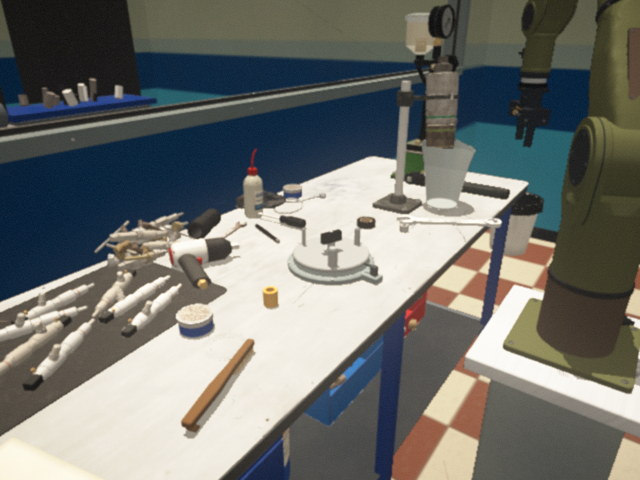

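The top view shows the bushing at (257,241), the hub at about (348,237), the pins at (344,206), (323,256) and (380,250), the pointer at (345,285), the tin at (196,219), the tape at (454,213) and the nut at (467,257). The bar lies along the line to (380,250), so that should be the 16 mm pin. Next I'll turn these into positions.

```bash
cat > h.py <<'E'
import numpy as np,cv2
def ray(im,px):
    R=cv2.Rodrigues(im["rvec"])[0]; c=-R.T@np.ravel(im["tvec"])
    u=cv2.undistortPoints(np.array([[px]],float),im["camera_matrix"],None)[0,0]
    return c,R.T@np.array([u[0],u[1],1.])
def plane(im,px,z):
    c,d=ray(im,px); return c+d*(z-c[2])/d[2]
def proj(im,p):
    return cv2.projectPoints(np.array([p],float),im["rvec"],np.ravel(im["tvec"]),im["camera_matrix"],None)[0][0,0]
def blobs(mask,amin):
    n,l,s,c=cv2.connectedComponentsWithStats(mask.astype(np.uint8)); return [(s[i,4],c[i].round(1),s[i,:4]) for i in range(1,n) if s[i,4]>=amin]
E
python3 - <<'E'
from h import *; import pickle
d=pickle.load(open("d0.pkl","rb")); im=d["top"]; f=im["frame"]
hsv=cv2.cvtColor(f,cv2.COLOR_BGR2HSV)
m=cv2.inRange(hsv,(8,120,90),(32,255,255)); m[:, :230]=0; m[:,300:]=0; m[:220]=0; m[270:]=0
m=cv2.morphologyEx(m,cv2.MORPH_CLOSE,np.ones((5,5)))
for b in blobs(m,20): print("bush",b,plane(im,b[1],.03))
for b in blobs((hsv[200:270,310:385,2]<45),20): 
    print("dark",b[0],b[1]+[310,200],plane(im,b[1]+[310,200],.088))
for n,p,z in (("hub",(348.5,237),.088),("A",(344,205),.082),("B",(323,255),.082),("C",(380,249),.082),("ptr",(345,277),.036),("tin",(196,219),.034),("tape",(454,213),.019),("nut",(467,257),.02)): print(n,plane(im,p,z).round(4))
cv2.imwrite("pics/crop.png",cv2.resize(f[190:305,230:400],None,fx=4.7,fy=4.7,interpolation=cv2.INTER_CUBIC))
E
```

```text
bush (np.int32(89), array([256.3, 240.6]), array([251, 235,  12,  12], dtype=int32)) [0.54698339 0.22992716 0.03      ]
dark 136 [349.1 234.4] [0.54644133 0.00219563 0.088     ]
hub [0.5402 0.0038 0.088 ]
A [0.6198 0.0121 0.082 ]
B [0.4994 0.0653 0.082 ]
C [ 0.5106 -0.0703  0.082 ]
ptr [0.4508 0.0132 0.036 ]
tin [0.6044 0.3793 0.034 ]
tape [ 0.6074 -0.2657  0.019 ]
nut [ 0.495  -0.2907  0.02  ]
```

View pics/crop.png

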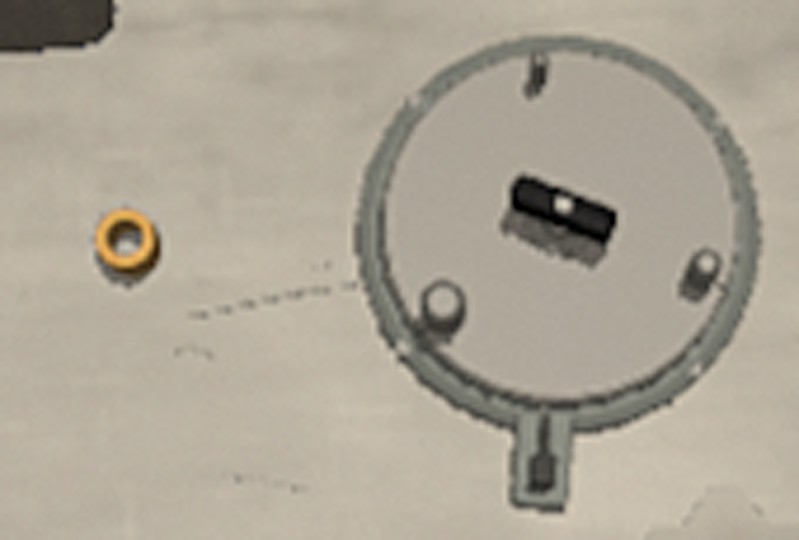

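The crop confirms which pin is which: thin at top, thick at lower left, and 16 mm at right, on the bar's line. Refined pixels are the 16 mm pin top at (380.2,245.7), the bar at (350,233.4) and the pointer tip at (346,278.3). I'll move above the bushing and look with the wrist camera.

Run:
```python
from h import *; import pickle
from station import r
d=pickle.load(open("d0.pkl","rb")); im=d["top"]
P={n:plane(im,p,z) for n,p,z in (("hub",(350,233.4),.088),("thin",(344.9,203.2),.082),("thick",(324.3,253.8),.082),("mid",(380.2,245.7),.082),("ptr",(346,278.3),.038),("bush",(257,241.1),.036))}
for n in P: print(n,P[n].round(4),np.hypot(*(P[n]-P["hub"])[:2]).round(4))
P["axis"]=(P["thin"]+P["thick"]+P["mid"])/3; print("axis",P["axis"])
pickle.dump(P,open("P.pkl","wb"))
g=lambda n:(lambda v:np.arctan2(v[1],v[0]))(P[n]-P["axis"])
print("angles",g("mid"),g("thick"),g("thin"),g("ptr"),(g("mid")-g("ptr"))%(2*np.pi))
phi=g("mid")
for s in (0,np.pi):
  for y in (phi+s,g("ptr")+s):
    q=r.ik([*P["axis"][:2],.06],[np.pi,0,y]); print(y,None if q is None else np.round(q,2))
b=P["bush"]; r.movep([b[0],b[1],.20],[np.pi,0,.45])
w=r.get_image("wrist"); pickle.dump(w,open("w1.pkl","wb")); cv2.imwrite("pics/w1.png",w["frame"])
print(r.get_time(),r.get_ee_pos(),proj(w,b))
```

```text
hub [ 0.5488 -0.      0.088 ] 0.0
thin [0.6242 0.0098 0.082 ] 0.076
thick [0.5022 0.0621 0.082 ] 0.0777
mid [ 0.5185 -0.0711  0.082 ] 0.0773
ptr [0.4473 0.011  0.038 ] 0.1021
bush [0.5446 0.2275 0.036 ] 0.2275
axis [5.48277843e-01 2.69544056e-04 8.20000000e-02]
angles -1.9663598802652043 2.2109671026854993 0.12437153592863981 3.036150309992969 1.2806751169214126
-1.9663598802652043 [ 0.54  1.22 -1.26  1.9   1.31  1.18  1.5 ]
3.036150309992969 [ 0.27  0.94 -0.62  1.91  0.94  0.62  0.49]
1.1752327733245889 [ 0.02  0.87 -0.17  1.92  0.36  0.38 -0.83]
6.177742963582762 [-0.12  0.87  0.06  1.93 -0.13  0.34 -1.63]
3.0833 [0.54510121 0.2263804  0.20002685] [314.73676123 217.97211513]
```

View pics/w1.png

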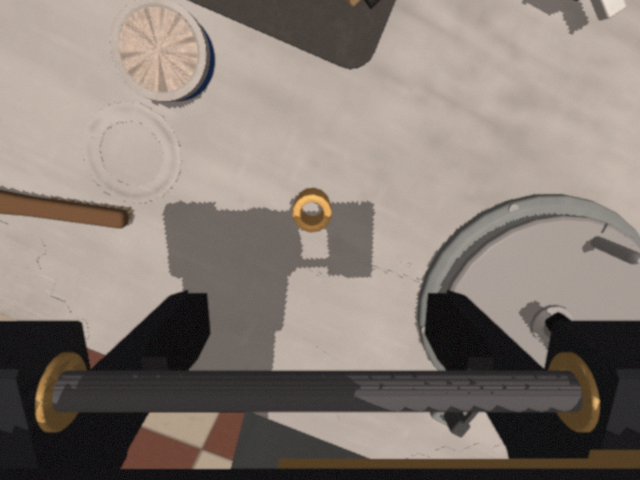

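The wrist view shows the bushing's top ring at (312,212), about 6 px from where I predicted it, and the tin at (160,52). I'll refine the position with a mask and then grasp.

Run:
```python
from h import *; import pickle
from station import r
w=pickle.load(open("w1.pkl","rb")); P=pickle.load(open("P.pkl","rb"))
hsv=cv2.cvtColor(w["frame"],cv2.COLOR_BGR2HSV)
m=cv2.inRange(hsv,(8,100,130),(32,255,255)); m[:,:280]=0;m[:,350:]=0;m[:180]=0;m[250:]=0
c=max(cv2.findContours(m,cv2.RETR_EXTERNAL,cv2.CHAIN_APPROX_NONE)[0],key=cv2.contourArea)
(u,v),rad=cv2.minEnclosingCircle(c); b=plane(w,(u,v),.036); dd=w["camera_matrix"][0,0]
e=plane(w,(u+rad,v),.036); print(u,v,rad,b,"diam",2*np.linalg.norm(e-b))
assert np.linalg.norm(b-P["bush"])<.012
# horizontal nudge then straight down
r.set_gripper(.06,25); r.servo_line([*b[:2],.06],feed=.15)
w2=r.get_image("wrist"); cv2.imwrite("pics/w2.png",w2["frame"])
r.servo_line([*b[:2],.012],feed=.1,guard=10)
r.set_gripper(.0,25); print("open",r.get_opening(),r.get_finger_force(),r.get_ee_pos())
r.servo_line([*b[:2],.15],feed=.2); print(r.get_opening(),r.get_wrist_force(),r.get_time())
w3=r.get_image("wrist"); pickle.dump(w3,open("w3.pkl","wb"));cv2.imwrite("pics/w3.png",w3["frame"])
```

```text
311.44354248046875 212.18548583984375 19.814294815063477 [0.54777935 0.2318752  0.036     ] diam 0.03168386742969851
open 0.03118598907278926 24.99978002248099 [0.54801168 0.23201729 0.01238943]
0.03128333936129246 [ 2.32923928e-02  3.95003450e-04 -9.43466589e-01] 6.825
```

View pics/w3.png

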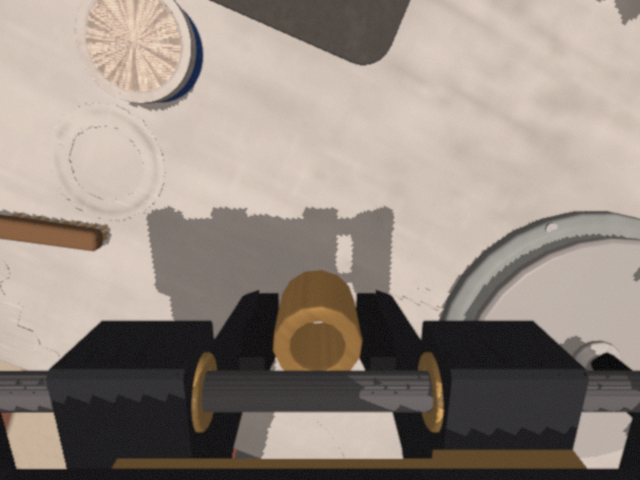

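The bushing is held upright between the pads, with its ring at about (318,340). Next I'll view the pin from the same relative height I used for the bushing (0.164 m), so any camera bias cancels along tool x.

Run:
```python
from h import *; import pickle
from station import r
P=pickle.load(open("P.pkl","rb")); w3=pickle.load(open("w3.pkl","rb"))
hsv=cv2.cvtColor(w3["frame"],cv2.COLOR_BGR2HSV)
m=cv2.inRange(hsv,(8,100,60),(32,255,255)); m[:,:255]=0;m[:,385:]=0;m[368:]=0
for y in (335,340,345,350): x=np.where(m[y])[0]; print(y,x.min(),x.max(),(x.min()+x.max())/2)
t=np.array([0.548,0.232,.15]); print("proj",proj(w3,t+[0,0,.024]),r.get_ee_pos())
p=P["mid"]; r.movep([p[0],p[1],.246],[np.pi,0,1.175]); r.hold(.2)
w=r.get_image("wrist"); pickle.dump(w,open("w4.pkl","wb")); cv2.imwrite("pics/w4.png",w["frame"])
print(r.get_time(),r.get_ee_pos(),proj(w,p),proj(w,P["hub"]))
```

```text
335 273 361 317.0
340 273 362 317.5
345 273 361 317.0
350 273 360 316.5
proj [315.89496447 342.13284334] [0.54669433 0.23141201 0.14855767]
8.3417 [ 0.51865526 -0.06998947  0.24571486] [317.41442356 219.53251571] [318.41480498 118.76664926]
```

View pics/w4.png

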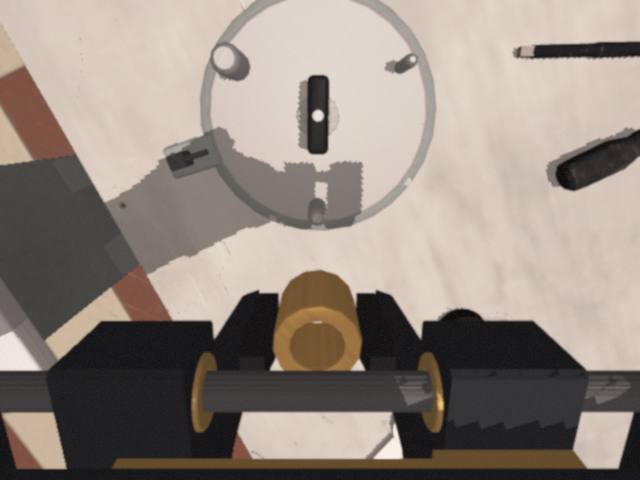

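The pin is at about (316,212) in the gripper's shadow and the hub's white dot is at (318,116). I'll zoom in to find the pin's top.

Run:
```python
from h import *; import pickle
w=pickle.load(open("w4.pkl","rb")); f=w["frame"][180:240,276:356]
g=cv2.createCLAHE(3,(2,2)).apply(cv2.cvtColor(f,cv2.COLOR_BGR2GRAY))
cv2.imwrite("pics/c4.png",cv2.resize(g,None,fx=10,fy=10,interpolation=cv2.INTER_CUBIC))
```

```text
(no output)
```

View pics/c4.png

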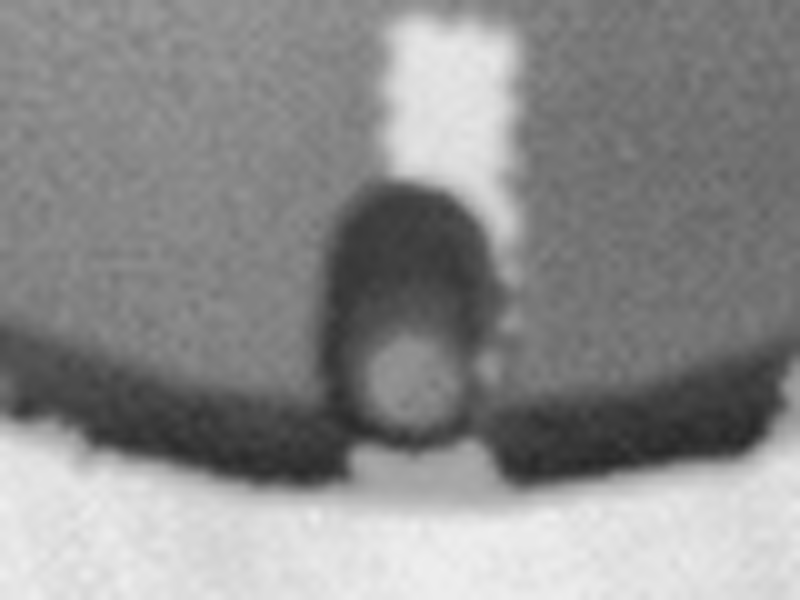

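The pin top's centre is at (316.5,217.8). I'll align over it and make a guarded descent.

Run:
```python
from h import *; import pickle
from station import r
w=pickle.load(open("w4.pkl","rb")); P=pickle.load(open("P.pkl","rb"))
p=plane(w,(316.5,217.8),.082); print("pin",p,P["mid"])
h=plane(w,(318,116),.088); print("hub",h,P["hub"],"dist",np.linalg.norm((h-p)[:2]))
P["mid2"]=p;P["hub2"]=h;pickle.dump(P,open("P.pkl","wb"))
assert np.linalg.norm(p-P["mid"])<.006
r.servo_line([*p[:2],.11],feed=.15); r.hold(.3)
e=np.array(r.get_ee_pos()); print(e)
t=p[:2]+(p[:2]-e[:2]); r.servo_line([*t,.10],feed=.05); r.hold(.2); print(r.get_ee_pos(),r.get_ee_rot())
f0=np.array(r.get_wrist_force())
hit=r.servo_line([*t,.0475],feed=.04,guard=8)
print(hit,r.get_ee_pos(),np.array(r.get_wrist_force())-f0,r.get_moment(),r.get_opening(),r.get_time())
```

```text
pin [ 0.51834737 -0.06949829  0.082     ] [ 0.51847659 -0.07109813  0.082     ]
hub [0.5492645  0.00188705 0.088     ] [ 5.48804314e-01 -1.40459211e-05  8.80000000e-02] dist 0.0777929026305437
[ 0.51865066 -0.06956401  0.11049085]
[ 0.51811872 -0.06938955  0.10002963] [ 3.14148258e+00 -9.20775958e-05  1.17504907e+00]
True [ 0.51819627 -0.06920594  0.04828153] [-0.78793046 -0.23605229  7.3503544 ] [-0.00354242  0.00128167  0.01447291] 0.03126582657320849 11.4833
```

The bushing is seated: TCP at 0.0483 m, with the bottom at deck height. Now I'll release, rise and look.

Run:
```python
from h import *; import pickle
from station import r
e=r.get_ee_pos()
r.set_gripper(.056); r.servo_line([e[0],e[1],.12],feed=.15)
r.servo_line([e[0]-.02,e[1]+.0,.25],feed=.25); r.hold(.2)
w=r.get_image("wrist"); pickle.dump(w,open("w5.pkl","wb")); cv2.imwrite("pics/w5.png",cv2.resize(w["frame"][60:300,150:470],None,fx=2.5,fy=2.5,interpolation=cv2.INTER_CUBIC))
print(r.get_time(),r.get_ee_pos())
```

```text
13.5833 [ 0.49757948 -0.06909681  0.24858672]
```

View pics/w5.png

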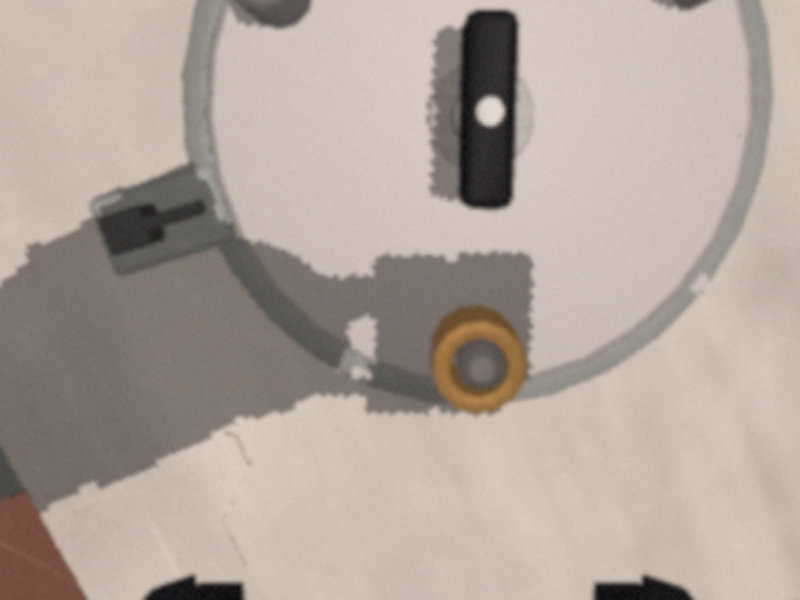

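The bushing is on the 16 mm pin, with its ring at crop (478,364) and the pin inside it. The hub dot is at (490,111), the pointer tip at (205,206) and the bar runs from (490,12) to (486,207). Now I'll compute the angles and grip the hub.

Run:
```python
from h import *; import pickle
from station import r
w=pickle.load(open("w5.pkl","rb")); P=pickle.load(open("P.pkl","rb"))
q=lambda X,Y,z:plane(w,((X+.5)/2.5-.5+150,(Y+.5)/2.5-.5+60),z)
hub=q(490,111,.088);pin=q(481,366,.082);tip=q(205,206,.038);post=q(130,228,.039);b1=q(490,12,.088);b2=q(486.5,207,.088);bush=q(478,362,.072)
a=lambda v:float(np.arctan2(v[1],v[0]))
print("hub",hub,"pin",pin,np.linalg.norm((pin-hub)[:2]),"bush",bush,"tip r",np.linalg.norm((tip-hub)[:2]))
yb=a(hub-pin); print("bar yaw",yb,"bar ends",a(b1-b2),"ptr-pi",a(hub-tip),a(tip-post),"top",3.036-np.pi, "tip",tip,P["ptr"])
hub=(hub+P["hub2"])/2
P["hubf"]=hub; P["yf"]=a(hub-tip); pickle.dump(P,open("P.pkl","wb"))
r.movep([*hub[:2],.14],[np.pi,0,yb]); r.hold(.2); print(r.get_ee_pos())
hit=r.servo_line([*hub[:2],.056],feed=.08,guard=10); print("hit",hit,r.get_ee_pos())
r.set_gripper(0,40); print(r.get_opening(),r.get_finger_force(),r.get_wrist_force(),r.get_moment(),r.get_time())
```

```text
hub [0.54933992 0.00244779 0.088     ] pin [ 0.51883738 -0.06837397  0.082     ] 0.07711112906924138 bush [ 0.51816636 -0.06890262  0.072     ] tip r 0.10015443758271983
bar yaw 1.1641122743930545 bar ends 1.176988889678499 ptr-pi -0.09643183289139642 -0.1219542348699643 top -0.10559265358979308 tip [0.44965079 0.0120909  0.038     ] [0.44731749 0.01095467 0.038     ]
[5.49788041e-01 4.59038723e-04 1.41560195e-01]
hit False [0.54968999 0.00222764 0.05645861]
0.017221808619219216 40.006876818370074 [-0.88300485 -0.13216848  1.04920201] [0.09712069 0.17719153 0.00118795] 16.2917
```

Run:
```python
from h import *; import pickle
from station import r
P=pickle.load(open("P.pkl","rb")); hub=P["hubf"]
p=[*hub[:2],.056]; t0=r.get_time()
for y in np.linspace(1.164,-.103,7)[1:]:
    t=r.get_time(); r.servo_line(p,feed=.1,rotation=[np.pi,0,float(y)]); print(y.round(3),round(r.get_time()-t,2),np.abs(r.get_joint_vel()).max().round(2),np.round(r.get_wrist_force(),1),r.get_moment()[2].round(3))
r.hold(.5)
print(r.get_ee_pos(),r.get_ee_rot(),r.get_moment(),r.get_opening(),r.get_time())
d={}
for n in ("top","wrist","side"): d[n]=r.get_image(n)
pickle.dump(d,open("d6.pkl","wb"))
w=d["wrist"]; print(proj(w,[*hub[:2],.088]),proj(w,[.4485,.0115,.038]))
cv2.imwrite("pics/w6.png",np.hstack([cv2.resize(d["wrist"]["frame"],(400,300)),cv2.resize(d["top"]["frame"][190:305,270:423],(400,300),interpolation=cv2.INTER_CUBIC)]))
```

```text
0.953 0.36 0.01 [-0.9  1.1  2.3] -0.007
0.742 0.36 0.01 [-2.7  0.6  3.4] 0.005
0.53 0.36 0.01 [-3.6  2.5  4.3] 0.003
0.319 0.36 0.01 [-4.4  2.4  4.3] -0.002
0.108 0.36 0.01 [-3.4  3.2  5.7] 0.033
-0.103 0.36 0.01 [-3.2  3.4  5.1] 0.058
[0.54863652 0.00301544 0.05599714] [-3.14068312e+00  1.66776423e-03 -9.64734159e-02] [0.7118181  0.81275286 0.09765799] 0.017025506704200038 18.9417
[317.69206101 355.42188865] [318.397254   469.90507514]
```

View pics/w6.png

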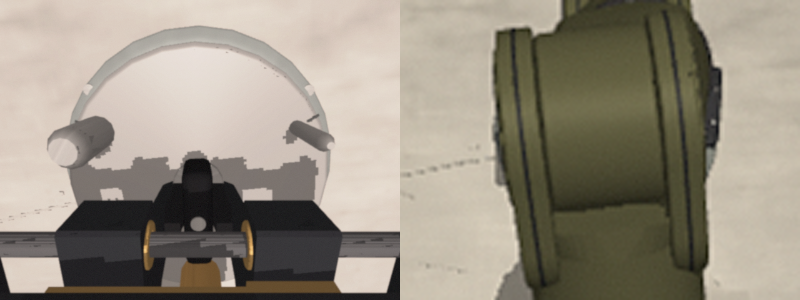

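In the wrist view the thick pin's top is at about (109,240) and the thin pin's at (525,230). The arm hides the table in the top view. I'll compute the table angle from these two pins and check the side view.

Run:
```python
from h import *; import pickle
P=pickle.load(open("P.pkl","rb")); d=pickle.load(open("d6.pkl","rb")); w=d["wrist"]
a=lambda v:float(np.arctan2(v[1],v[0]))
hub=np.array([.5490,.0025]); k=plane(w,(109,240),.082)[:2]; n=plane(w,(525,230),.082)[:2]
print(k,n,np.linalg.norm(k-hub),np.linalg.norm(n-hub),"chord",np.linalg.norm(k-n),"(exp .1351)")
print("table yaw from chord",a(k-n)-np.pi/2, "ind",a(k-hub)-np.pi/3,a(n-hub)+np.pi/3)
s=d["side"]; ax=np.array([.549,.0025])
for y in (-.12,-.10,-.08): print(y,proj(s,[*(ax-.078*np.array([np.cos(y),np.sin(y)])),.072]),proj(s,[.4487,.0117,.038]))
hsv=cv2.cvtColor(s["frame"],cv2.COLOR_BGR2HSV); m=cv2.inRange(hsv,(10,140,100),(28,255,255))
m[:,:300]=0;m[:,420:]=0;m[:200]=0;m[300:]=0
print(blobs(m,15))
f=s["frame"][205:295,280:400]
W=w["frame"][170:300]
cv2.imwrite("pics/s6.png",np.vstack([cv2.resize(f,(480,360),interpolation=cv2.INTER_CUBIC),np.pad(np.zeros((0,480,3),np.uint8),((0,0),(0,0),(0,0))),np.hstack([cv2.resize(W[40:110,60:160],(240,168)),cv2.resize(W[20:90,470:570],(240,168))])]))
```

```text
[0.59349362 0.06433715] [ 0.58409639 -0.06664655] 0.07618080851434715 0.0775435469998107 chord 0.1313203634160368 (exp .1351)
table yaw from chord -0.07162082779894252 ind -0.10011398899938984 -0.05391728628018955
-0.12 [357.20529083 246.32779081] [365.15240027 261.90841849]
-0.1 [357.61728638 246.11764887] [365.15240027 261.90841849]
-0.08 [358.01782711 245.9042101 ] [365.15240027 261.90841849]
[(np.int32(143), array([357.1, 254.3]), array([352, 246,  12,  16], dtype=int32))]
```

View pics/s6.png

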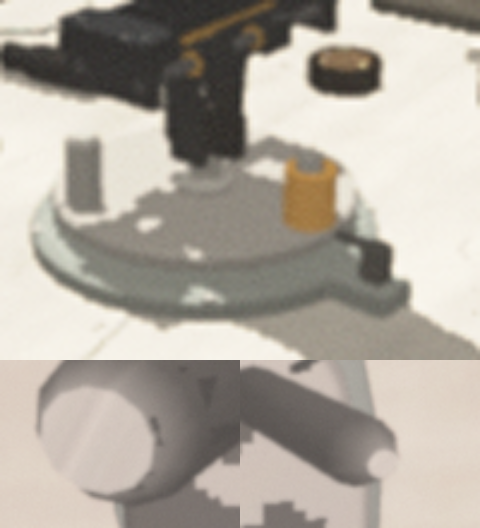

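The side view shows the bushing fully down with the pin tip showing above it, next to the pointer. The sharper pin tops are at (100.6,243) and (529.2,232.6), so I'll recompute with those.

Run:
```python
from h import *; import pickle
d=pickle.load(open("d6.pkl","rb")); w=d["wrist"]
a=lambda v:float(np.arctan2(v[1],v[0]))
k=plane(w,(100.6,243),.082)[:2]; n=plane(w,(529.2,232.6),.082)[:2]
u=(k-n)/np.linalg.norm(k-n); v=np.array([-u[1],u[0]]); ax=(k+n)/2+v*.039
y=a(k-n)-np.pi/2
print(k,n,"chord",np.linalg.norm(k-n),"yaw",y,"axis",ax)
w5=pickle.load(open("w5.pkl","rb")); f=lambda X,Y,z:plane(w5,((X+.5)/2.5-.5+150,(Y+.5)/2.5-.5+60),z)[:2]
hub=f(490,111,.088); tip=f(205,206,.038)
print("ptr yaw: w5",a(hub-tip))
for z in(.036,.04): print(a(hub-f(205,206,z)))
```

```text
[0.59277528 0.06724144] [ 0.58311202 -0.06800871] chord 0.13559491535096854 yaw -0.07132612392618087 axis [0.54904282 0.00239573]
ptr yaw: w5 -0.09643183289139642
-0.09673213734696842
-0.09612889812464735
```

The chord matches (135.6 mm against 135.1 mm expected). The table is at about -0.071 and the pointer at about -0.10, so I'll turn about 0.03 further with a firmer grip and check once more.

Run:
```python
from h import *; import pickle
from station import r
P=pickle.load(open("P.pkl","rb")); hub=P["hubf"]
r.set_gripper(0,58)
r.servo_line([*hub[:2],.056],feed=.05,rotation=[np.pi,0,-.136]); r.hold(.8)
print(r.get_ee_pos(),r.get_ee_rot(),r.get_moment(),r.get_wrist_force(),r.get_opening(),r.get_time())
w=r.get_image("wrist"); pickle.dump(w,open("w7.pkl","wb")); f=w["frame"]
cv2.imwrite("pics/w7.png",np.hstack([cv2.resize(f[200:290,60:160],(400,360),interpolation=cv2.INTER_CUBIC),cv2.resize(f[190:280,470:570],(400,360),interpolation=cv2.INTER_CUBIC)]))
```

```text
[0.54862715 0.00298372 0.05599878] [-3.14075588e+00  1.71584481e-03 -1.29518750e-01] [0.71803261 0.81043898 0.06980229] [-3.53803886  2.95803541  4.31399199] 0.01592448070529815 20.3583
```

View pics/w7.png

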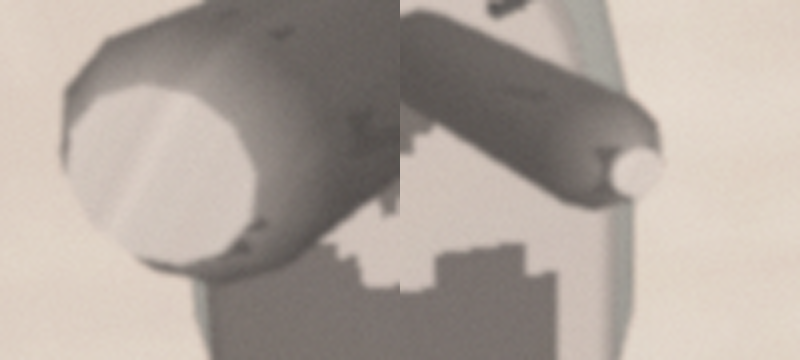

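The thick pin's top is at (99.9,243.4) and the thin pin's at (528.6,232.9). They have barely moved in the tool frame, so the table turned with the tool.

Run:
```python
from h import *; import pickle
w=pickle.load(open("w7.pkl","rb"))
k=plane(w,(99.9,243.4),.082)[:2]; n=plane(w,(528.6,232.9),.082)[:2]
v=k-n; print("chord",np.linalg.norm(v),"yaw",np.arctan2(v[1],v[0])-np.pi/2)
u=v/np.linalg.norm(v); print("axis",(k+n)/2+np.array([-u[1],u[0]])*.039)
```

```text
chord 0.13566818135519937 yaw -0.10403427562450274
axis [0.54895343 0.00261296]
```

Run:
```python
from station import r
print(abs(r.get_joint_vel()).max(),r.get_finger_force()); print(r.finish_job())
```

```text
0.002272376528934119 58.02170151538121
the job is handed in; nothing more can be done
None
```

The bushing is fully down on the 16 mm pin and released, and I handed the job in at about 20 s with the handle still gripped and the arm at rest; the pin is lined up with the pointer to within about 0.01 rad by my camera measurement, and the judged result wasn't reported back.

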